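# Shim up the hinged plate of a levelling table

### The arm

A 6-joint arm with a two-finger parallel gripper is mounted at the origin on a cart in front of the work surface, level with it; the furniture and walls round the work are solid. World frame = base frame: x ahead of the robot, y to its left, z up, the work surface at z = 0. Lengths are in m, angles in rad, forces in N, time in s.
With the tool pointing down it reaches from about 0.375 to 0.975 m from the base axis. Payload 3.8 kg.
Tool frame: the origin (TCP) lies at the very end of the fingers, on their centre line; the grasp point (between the pads) lies 19 mm behind it; z points along the fingers, y is the direction in which the jaws open and shut (so a half turn about z gives the same grasp; the last joint's range is limited). The gripper opens to 88 mm and grips with 3 to 60 N. Pads are 18 mm wide; open, the fingers measure 123 mm over their backs; the gripper's body (75 mm by 187 mm) begins 45 mm behind the grasp point.
Start: joints at [-1.344, 0.264, 1.604, -0, 1.274, -0.037], TCP at [0.176, -0.652, 0.239] pointing down, gripper open.
Joint ranges: [-2.63, 2.63], [-0.94, 2.18], [0.31, 2.57], [-1.31, 4.45], [0, 2.66], [-2.55, 2.55]. Speed limits (rad/s): [2.57, 2.57, 3.14, 3.14, 3.14, 3.14].

### API

Orientations are given as a 3x3 rotation matrix whose columns are the frame's x, y, z axes.
In Python, from station import * gives the robot as it stands. The module is installed in compiled form; this text tells all that it offers.
- The arm moves only by the tool servo_tool, never from a script. Its argument "steps" is a list of rows, each an object with "offset": the shift along the world's x, y, z scaled (see below), a list of three; "turn": the turn about the world's z scaled (see below); "hand": the gripper's target within -1 to 1 (shut at 1, half-way at 0, fully open at -1). A call has 1 to 12 rows; each row is the pose to reach, as a shift and turn from the pose commanded when the call began, turning the shorter way round; what a row does not reach only later rows make up. The controller multiplies each number of a shift by 0.2 m and each number of a turn by 360 degrees. A row lasts 1/10 s, in which the tool goes at most 50 mm and 8.59 degrees, less where a joint would pass 70% of its speed; a pose out of reach is approached as far as the arm can. A call with a number of a shift or a turn outside -1 to 1 is refused whole. A call with a gripper value outside its range is refused whole. The fingers move at their own pace and stop on an object; the grip force is fixed at half the most. Time passes only in rows, so rows that repeat a pose let the fingers close. It gives the time, the measured TCP pose, the force and the opening at its end, in the units of the state.
- state(): the state, without advancing time (a new reading comes with each control period).
- snapshot(name): name is "scene" or "side" or "wrist"; returns the picture (420x560x3 uint8, red, green, blue); there is no depth.
- get_calibration(name): a dict with "mtx" (3x3 intrinsics, pixels), "k1" (the pictures are not rectified: a ray, as slopes to the right and down, at radius r is drawn at 1 + k1 r^2 times it, then the intrinsics apply), "xyz" and "orientation" of the camera in the world. Camera axes: x right, y up, looking along -z (the intrinsics and any distortion apply to the point x, -y, -z); pixel columns grow to the right and rows downward; lengths in m; the calibration is good to about 2 mm. A picture is of the moment at which its call begins: read the wrist's pose just before it. get_calibration takes no time and is no camera call; for the wrist camera it gives the pose at the moment of the call.
- close_job(): hands the job in, once; it reports no verdict.
The state is a dict: "clock": time; "q": joint angles; "qvel": joint speeds; "tau": joint torques, N m; "eef_pos": TCP position; "ee_rot": TCP orientation; "ft_force": force on the tool from outside, world axes, zero at the start; "torque": the same for the moment, N m; "opening": opening from 0.0 (shut) to 1.0 (fully open).
Only numpy, scipy, OpenCV 4.12 (cv2) and the standard library are available. Lean on these libraries where they do the work, as an engineer would, in place of code of your own. Each camera call takes 0.05 s, during which the arm holds its last target.

### The job

Take the orange wedge by its black handle, set it flat on the bench in front of the levelling plate and push its thin end squarely in under the middle of the plate's front edge, until the wedge just lifts the plate off its rests: about 2 to 5 mm at the front edge. Finish holding it there: the gripper keeps hold of the wedge's handle, the wedge carries the plate, and nothing else of the robot touches the levelling table. Work gently, so that the petri dish on the plate stays where it stands, and leave the mortar and the crucible alone.

Things in the scene. Friction and masses are not known exactly. Their poses are not given: they have to be found in the camera images.
- table: levelling table, fixed: dark steel base, open at the front, under a hinged aluminium plate 140 x 176 mm, 8 mm thick. Origin: centre of the base's underside, on the bench; x points from the open front to the hinged back, z up. Front edge at x = -75 mm, along y. At rest the plate spans 20 to 28 mm above the bench; under it the bench is bare between the side rails (y -70 to 70 mm, back to x = 58)
- plate (a joint): angle (rad) of the plate about the hinge at its back, 136 mm behind the lowest line of its front edge. 0 = lying on its two rubber rests; grows as the front rises (0.0074 rad per mm of lift at the front edge). The plate weighs 0.3 to 0.65 kg and falls back when nothing carries it
- plate_edge (a point): middle of the lowest line of the plate's rounded front edge (radius 4 mm): table x = -71 mm, y = 0. 20 mm above the bench while the plate rests; the lift is its height above that
- wedge: loose orange wedge 30 mm wide with a black handle, 0.12 kg. Origin: underside, below the handle's centre; x points to the thin end. Handle: upright block 36 mm along x, 24 along y (grip across y), 48 tall. Ramp: from 30 mm high at x = 18 evenly down to 8 mm at the thin end, x = 84. Green band on the ramp at x = 33 to 42 mm (25 to 22 mm high): with the plate's edge on it the lift is 2 to 5 mm
- wedge_grip (a point): centre of the wedge's handle, half-way up: 24 mm above its underside; axes as wedge
- wedge_tip (a point): middle of the wedge's thin end, at its underside: 84 mm from the handle's centre along the wedge's x
- petri_dish: glass petri dish with lid, 89 mm across, 18 mm high, loose on the plate; origin at the centre of its underside
- mortar: bystander: white porcelain mortar, 89 mm across, 51 mm high, loose; origin at the centre of its underside
- crucible: bystander: white porcelain crucible, 44 mm across, 37 mm high, loose; origin at the centre of its underside
There are look-alikes about, which are no part of the job. Several things have the shape of the petri_dish; the one meant has the colours described above.

How it is judged:
On the way:
1. the gripper holds the wedge by its handle and its thin end is in under the middle of the plate's front edge, the plate still on its rests (y of wedge_tip in the frame of table between -0.025 and 0.025 m and angle between the x axis of wedge and the x axis of table, either way round below 0.26 rad and contact force between the fingers and wedge above 1 N and horizontal distance between the grasp point and wedge_grip below 0.026 m and x of wedge_tip in the frame of table above -0.063 m and height (world z) of plate_edge below 0.021 m), for 0.04 s.
At the end, for the whole second after the job is handed in: Front edge lifted 1.5 to 5.8 mm and still, carried by the wedge (over 0.7 N), which lies flat under the middle (25 mm, 0.26 rad); the gripper holds the handle (over 1 N, within 26 mm of its centre from above); the robot does not touch the table; the petri dish is on the plate (y of wedge_tip in the frame of table between -0.025 and 0.025 m and angle between the x axis of wedge and the x axis of table, either way round below 0.26 rad and contact force between the fingers and wedge above 1 N and horizontal distance between the grasp point and wedge_grip below 0.026 m and x of wedge_tip in the frame of table above -0.045 m and height (world z) of plate_edge between 0.0215 and 0.0258 m and velocity of joint plate between -0.03 and 0.03 rad/s and contact force between wedge and table above 0.7 N and contact force between each of the arm, the fingers and table below 0.3 N and angle between wedge's own z axis and vertical below 0.08 rad and height (world z) of wedge below 0.006 m and linear speed of wedge below 0.01 m/s and z of petri_dish in the frame of table above 0.025 m); the arm keeps its last pose, push and grip.
It fails at once if the petri dish slides or is knocked more than 12 mm (distance of petri_dish from where it was at the start of the episode above 0.012 m).
It fails at once if a bystander is moved more than 20 mm (distance of any of mortar, crucible from where it was at the start of the episode above 0.02 m).
It also fails if it takes over 45 s, if anything falls off the work surface, if the arm or the gripper's body presses on something with over 40 N, if the wrist force passes 120 N, or if a joint passes its speed limit or range.

## Working session

There is one attempt and no reset: what is moved stays moved. The work goes in short steps, Python scripts to look and compute and a tool call to move; the robot and the scene stay as the last step left them, time stands still between calls to the robot, and variables do not carry over. Pictures are saved under pics/ and viewed, and the job is handed in when it is done.

Besides the shell and the picture viewer there is one more tool, called after "Request:" as name(argument=value, ...), one argument or row to a line, values as JSON. servo_tool: Moves the arm, as the interface text tells. Its arguments: {"type":"object","properties":{"steps":{"type":"array"}},"required":["steps"]}

```bash
mkdir -p pics; python3 - <<'E'
from station import *
import cv2
s=state();print(s['clock'],s['eef_pos'],s['ee_rot'],s['opening'])
for n in ['scene','side','wrist']:
    c=get_calibration(n);print(n,c)
    cv2.imwrite(f'pics/{n}0.png',cv2.cvtColor(snapshot(n),cv2.COLOR_RGB2BGR))
E
```

```text
0.0 [ 0.17582617 -0.65097966  0.23740528] [[ 9.65400598e-01  2.60770776e-01 -5.36834850e-04]
 [ 2.60771326e-01 -9.65398250e-01  2.12954213e-03]
 [ 3.70629313e-05 -2.19585238e-03 -9.99997588e-01]] 0.9988227318889789
scene {'mtx': array([[453.28964398,   0.        , 278.587622  ],
       [  0.        , 453.28964398, 214.15540805],
       [  0.        ,   0.        ,   1.        ]]), 'k1': -0.10317499140665616, 'xyz': array([ 0.23124882, -0.57011646,  0.54483542]), 'orientation': array([[ 0.89764233,  0.22478101, -0.37909333],
       [-0.44071826,  0.46246124, -0.76934843],
       [ 0.00238105,  0.85767307,  0.51418988]])}
side {'mtx': array([[398.46098489,   0.        , 276.10933951],
       [  0.        , 398.46098489, 203.64783297],
       [  0.        ,   0.        ,   1.        ]]), 'k1': -0.023709221614224105, 'xyz': array([ 0.34755973, -0.45269223,  0.54129493]), 'orientation': array([[ 0.94266231,  0.17736679, -0.2827168 ],
       [-0.33319938,  0.54869735, -0.76675249],
       [ 0.01912953,  0.81698974,  0.57633482]])}
wrist {'mtx': array([[309.9292132 ,   0.        , 278.56034749],
       [  0.        , 309.9292132 , 203.4382174 ],
       [  0.        ,   0.        ,   1.        ]]), 'k1': 0.021933102831170656, 'xyz': array([ 0.24954157, -0.63014775,  0.38404091]), 'orientation': array([[ 0.25999745,  0.92190644,  0.28721045],
       [-0.9656078 ,  0.24875424,  0.07564986],
       [-0.00170272, -0.29700143,  0.95487552]])}
```

View pics/scene0.png

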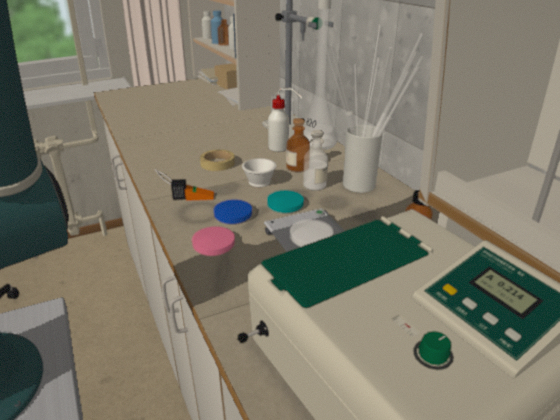

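View pics/side0.png

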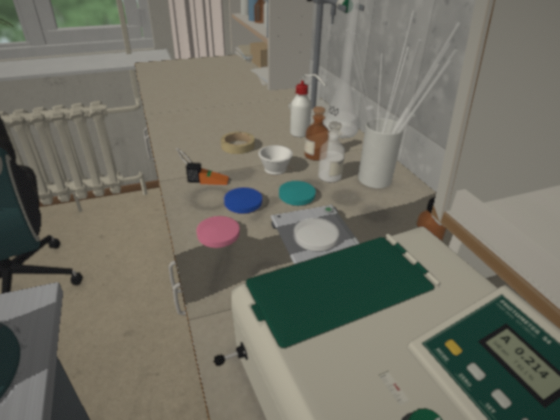

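View pics/wrist0.png

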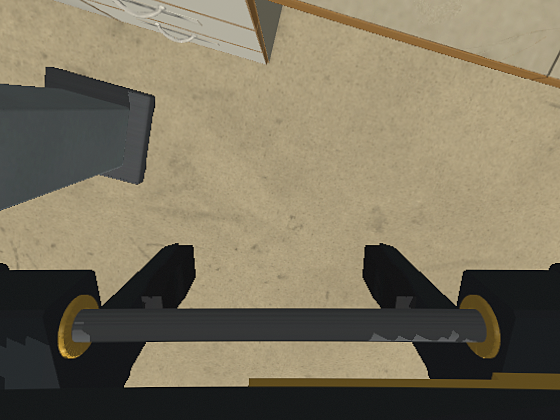

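```bash
cat > h.py <<'E'
from station import *
import numpy as np, cv2
def ray(cal,uv):
    uv=np.asarray(uv,float).reshape(-1,1,2)
    p=cv2.undistortPoints(uv,cal['mtx'],np.array([cal['k1'],0,0,0.]))[:,0]
    d=np.c_[p[:,0],-p[:,1],-np.ones(len(p))]@np.array(cal['orientation']).T
    return np.array(cal['xyz']),d
def onz(cal,uv,z):
    o,d=ray(cal,uv); return o+d*((z-o[2])/d[:,2])[:,None]
def tri(cals,uvs):
    A=0;b=0
    for c,uv in zip(cals,uvs):
        o,d=ray(c,[uv]);d=d[0]/np.linalg.norm(d[0]);P=np.eye(3)-np.outer(d,d);A=A+P;b=b+P@o
    return np.linalg.solve(A,b)
def proj(cal,X):
    X=np.atleast_2d(X);p=(X-cal['xyz'])@np.array(cal['orientation']);x=p[:,0]/-p[:,2];y=-p[:,1]/-p[:,2]
    f=1+cal['k1']*(x*x+y*y);m=cal['mtx'];return np.c_[m[0,0]*x*f+m[0,2],m[1,1]*y*f+m[1,2]]
def save(n,im,crop=None,k=1):
    if crop: im=im[crop[1]:crop[3],crop[0]:crop[2]]
    cv2.imwrite('pics/'+n,cv2.resize(cv2.cvtColor(im,cv2.COLOR_RGB2BGR),None,fx=k,fy=k,interpolation=cv2.INTER_CUBIC))
E
python3 - <<'E'
from h import *
for n,c in [('scene',(150,140,350,280)),('side',(170,130,370,270))]:
    im=cv2.cvtColor(cv2.imread(f'pics/{n}0.png'),cv2.COLOR_BGR2RGB)
    save(n+'0z.png',im,c,4)
    cal=get_calibration(n)
    h=cv2.cvtColor(im,cv2.COLOR_RGB2HSV)
    m=((h[...,0]>5)&(h[...,0]<15)&(h[...,1]>200)&(h[...,2]>100)).astype(np.uint8)
    k,l,st,ce=cv2.connectedComponentsWithStats(m)
    for i in range(1,k):
        if st[i,4]>20: print(n,st[i],ce[i],onz(cal,[ce[i]],.015))
E
```

```text
scene [185 186  29  14 257] [197.81712062 194.06225681] [[0.48543523 0.39592209 0.015     ]]
```

View pics/scene0z.png

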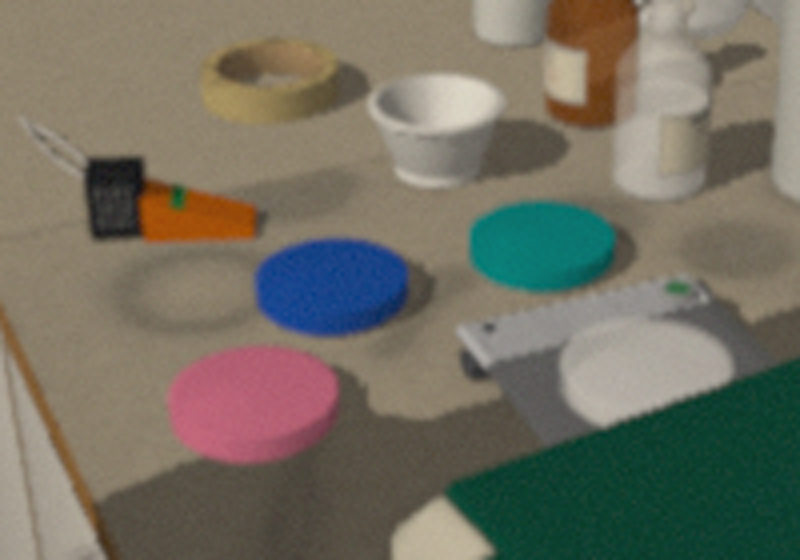

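View pics/side0z.png

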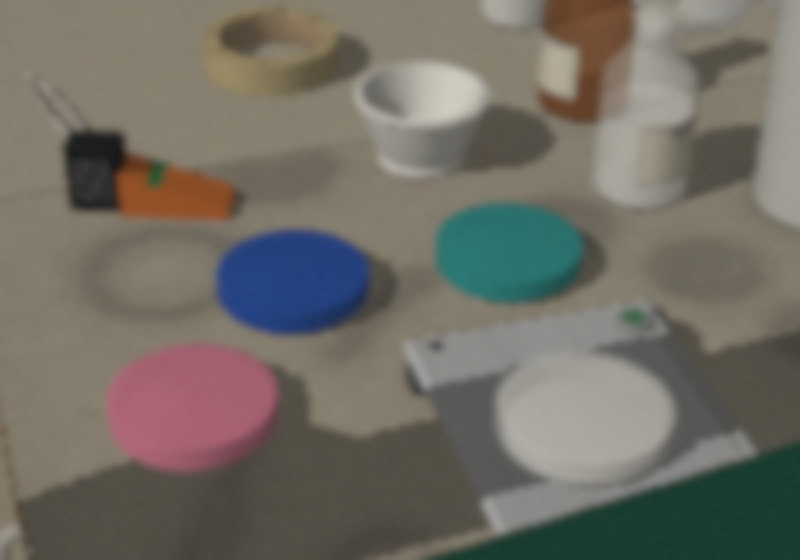

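```bash
python3 - <<'E'
from h import *
c=get_calibration('side')
P=np.array([(405,342),(655,303),(665,322),(428,388),(485,498),(745,433),(755,452),(500,530),(635,317),(436,346)])/4.+[170,130]
q=onz(c,P,.028);print(q.round(3))
P=np.array([(590,352),(495,415),(672,415)])/4.+[170,130]
print(onz(c,P,.046).round(3))
cs=get_calibration('scene')
def t(a,b): return tri([cs,c],[np.array(a)/4.+[150,140],np.array(b)/4.+[170,130]])
print('handle top corners? ',t((88,162),(66,137)),t((143,160),(124,135)))
print('handle bot near left/right',t((95,238),(72,208)),t((143,240),(120,214)))
print('tip near bottom',t((255,240),(230,219)), 'tip top',t((257,207),(238,187)))
print('mortar',t((440,95),(425,85)))
print('bar cor',t((460,328),(405,342)),t((690,280),(655,303)))
E
```

```text
[[0.575 0.192 0.028]
 [0.719 0.183 0.028]
 [0.716 0.165 0.028]
 [0.573 0.151 0.028]
 [0.571 0.064 0.028]
 [0.712 0.067 0.028]
 [0.71  0.053 0.028]
 [0.57  0.041 0.028]
 [0.703 0.174 0.028]
 [0.589 0.183 0.028]]
[[0.655 0.132 0.046]
 [0.589 0.1   0.046]
 [0.672 0.073 0.046]]
handle top corners?  [0.43506682 0.4387533  0.04418565] [0.47381095 0.45754563 0.0286549 ]
handle bot near left/right [ 0.43387299  0.44293908 -0.0108411 ] [ 0.46284926  0.43508396 -0.01586068]
tip near bottom [ 0.5330654   0.42392539 -0.0270542 ] tip top [ 0.54465931  0.4495601  -0.01857548]
mortar [0.67870652 0.45291232 0.03463529]
bar cor [0.58260166 0.21256461 0.01081252] [ 0.75021328  0.23820171 -0.01571069]
```

```bash
python3 - <<'E'
from h import *
c=get_calibration('side');s=get_calibration('scene')
for n,a,b in [('topleft',(250,272),(233,290)),('knob',(243,338),(220,360)),('greenleft',(262,268),(247,290)),('greenfar',(395,222),(380,240)),('panel right top',(490,246),(490,294))]:
    print(n,tri([s,c],[a,b]).round(3),onz(c,[b],.15).round(3),onz(c,[b],.1).round(3))
E
```

```text
topleft [ 0.424 -0.085  0.135] [[ 0.421 -0.099  0.15 ]] [[ 0.431 -0.053  0.1  ]]
knob [ 0.39  -0.134  0.061] [[ 0.382 -0.193  0.15 ]] [[ 0.387 -0.16   0.1  ]]
greenleft [ 0.438 -0.1    0.147] [[ 0.438 -0.104  0.15 ]] [[ 0.45 -0.06  0.1 ]]
greenfar [ 0.616 -0.142  0.208] [[ 0.658 -0.071  0.15 ]] [[ 0.698 -0.023  0.1  ]]
panel right top [ 0.69  -0.254  0.206] [[ 0.739 -0.213  0.15 ]] [[ 0.789 -0.182  0.1  ]]
```

Request:
servo_tool(
  steps=[
    {"offset":[0.2,0.2,0.1],"turn":0,"hand":-1},
    {"offset":[0.4,0.4,0.1],"turn":0,"hand":-1},
    {"offset":[0.6,0.6,0.1],"turn":0,"hand":-1},
    {"offset":[0.8,0.8,0.1],"turn":0,"hand":-1},
    {"offset":[0.9,1,0.1],"turn":0,"hand":-1},
    {"offset":[0.9,1,0.1],"turn":0,"hand":-1},
  ],
)

```text
clock: 0.75
eef_pos: [0.3578, -0.4482, 0.2584]
ee_rot: [[0.965, 0.263, 0.0], [0.263, -0.965, 0.002], [0.001, -0.002, -1.0]]
ft_force: [-0.8, -0.7, 0.2]
opening: 0.999
```

Request:
servo_tool(
  steps=[
    {"offset":[0.05,0.2,0.1],"turn":0,"hand":-1},
    {"offset":[0.1,0.4,0.2],"turn":0,"hand":-1},
    {"offset":[0.15,0.6,0.3],"turn":0,"hand":-1},
    {"offset":[0.2,0.8,0.3],"turn":0,"hand":-1},
    {"offset":[0.25,1,0.3],"turn":0,"hand":-1},
  ],
)

```text
clock: 1.25
eef_pos: [0.4064, -0.2502, 0.3196]
ee_rot: [[0.966, 0.26, 0.002], [0.26, -0.966, -0.001], [0.001, 0.001, -1.0]]
ft_force: [0.5, 0.3, -0.2]
opening: 0.997
```

Request:
servo_tool(
  steps=[
    {"offset":[0,0.2,0.1],"turn":-0.01,"hand":-1},
    {"offset":[0,0.4,0.2],"turn":-0.02,"hand":-1},
    {"offset":[0,0.6,0.2],"turn":-0.03,"hand":-1},
    {"offset":[0,0.8,0.2],"turn":-0.04,"hand":-1},
    {"offset":[0,1,0.2],"turn":-0.042,"hand":-1},
  ],
)

```text
clock: 1.75
eef_pos: [0.4056, -0.0501, 0.3588]
ee_rot: [[1.0, -0.002, 0.001], [-0.002, -1.0, -0.0], [0.001, 0.0, -1.0]]
ft_force: [1.5, 0.4, -0.3]
opening: 1.002
```

Request:
servo_tool(
  steps=[
    {"offset":[0,0.2,0.1],"turn":0,"hand":-1},
    {"offset":[0,0.4,0.2],"turn":0,"hand":-1},
    {"offset":[0,0.6,0.2],"turn":0,"hand":-1},
    {"offset":[0,0.8,0.2],"turn":0,"hand":-1},
    {"offset":[0,1,0.2],"turn":0,"hand":-1},
    {"offset":[0,1,0.2],"turn":0,"hand":-1},
    {"offset":[0,1,0.2],"turn":0,"hand":-1},
  ],
)

```text
clock: 2.45
eef_pos: [0.4056, 0.1489, 0.3983]
ee_rot: [[1.0, 0.003, -0.001], [0.003, -1.0, -0.001], [-0.001, 0.001, -1.0]]
ft_force: [0.3, 0.0, -1.1]
opening: 0.998
```

```bash
python3 - <<'E'
from h import *
import pickle
s=state();print(s['clock'],s['eef_pos'],s['ee_rot'],abs(s['qvel']).max())
c=get_calibration('wrist');im=snapshot('wrist');pickle.dump((c,im),open('w1.pkl','wb'));save('w1.png',im)
print(c)
E
```

```text
2.45 [0.40560648 0.14891386 0.39829641] [[ 9.99996122e-01  2.66239979e-03 -8.17186066e-04]
 [ 2.66173013e-03 -9.99996122e-01 -8.19457160e-04]
 [-8.19364620e-04  8.17278854e-04 -9.99999330e-01]] 0.04256445001275939
{'mtx': array([[309.9292132 ,   0.        , 278.56034749],
       [  0.        , 309.9292132 , 203.4382174 ],
       [  0.        ,   0.        ,   1.        ]]), 'k1': 0.021933102831170656, 'xyz': array([0.48199975, 0.15042465, 0.54473511]), 'orientation': array([[ 0.00186295,  0.9546406 ,  0.29775468],
       [-0.99999721,  0.00134565,  0.00194232],
       [ 0.00145354, -0.29775747,  0.95464044]])}
```

View pics/w1.png

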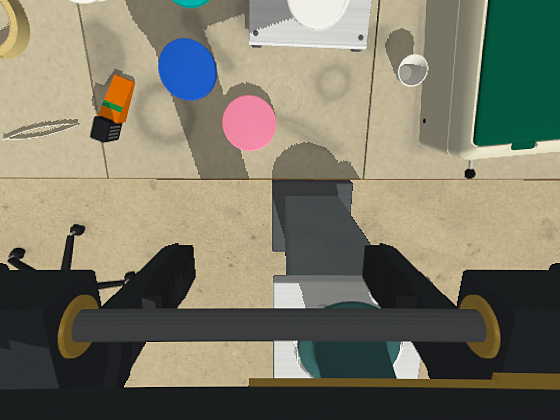

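Request:
servo_tool(
  steps=[
    {"offset":[0.2,0.1,0],"turn":0,"hand":-1},
    {"offset":[0.4,0.2,0],"turn":0,"hand":-1},
    {"offset":[0.6,0.25,0],"turn":0,"hand":-1},
    {"offset":[0.75,0.3,0],"turn":0,"hand":-1},
    {"offset":[0.75,0.3,0],"turn":0,"hand":-1},
    {"offset":[0.75,0.3,0],"turn":0,"hand":-1},
  ],
)

```text
clock: 3.1
eef_pos: [0.5564, 0.2066, 0.3978]
ee_rot: [[1.0, -0.003, -0.002], [-0.003, -1.0, -0.001], [-0.002, 0.001, -1.0]]
ft_force: [0.2, -0.1, 0.1]
opening: 0.999
```

```bash
python3 - <<'E'
from h import *
import pickle
s=state();print(s['clock'],s['eef_pos'],abs(s['qvel']).max())
c=get_calibration('wrist');im=snapshot('wrist');pickle.dump((c,im),open('w2.pkl','wb'));save('w2.png',im)
print(c['xyz'])
save('w2z.png',im,(180,60,400,240),3.5)
E
```

```text
3.1 [0.55641409 0.20659127 0.39779284] 0.039727233890944645
[0.63299516 0.20772703 0.54415431]
```

View pics/w2.png

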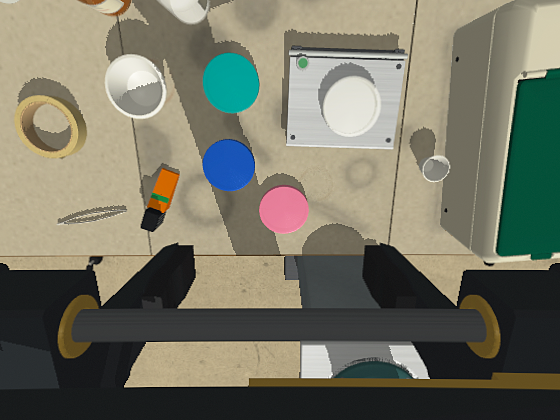

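View pics/w2z.png

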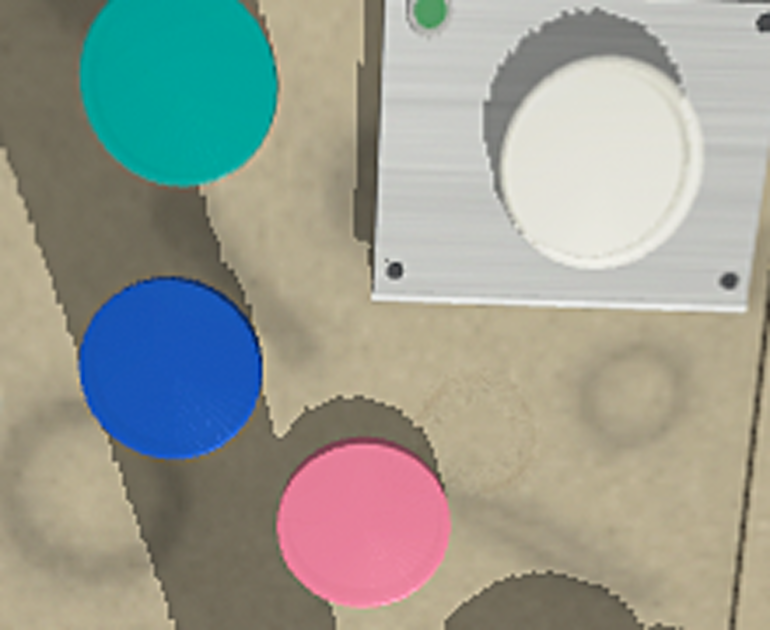

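```bash
python3 - <<'E'
from h import *
import pickle
c,im=pickle.load(open('w2.pkl','rb'))
zoom=lambda p:np.array(p)/3.5+[180,60]
P=onz(c,[zoom(p) for p in [(373,299),(745,310)]],.024);print('front corners',P.round(4))
P2=onz(c,[zoom(p) for p in [(396,270),(729,281)]],.028);print('screws',P2.round(4))
P3=onz(c,[(290,47),(405,51)],.028);print('back',P3.round(4))
h=cv2.cvtColor(im,cv2.COLOR_RGB2HSV)
def blob(lo,hi,z,n):
    m=cv2.inRange(h,lo,hi);k,l,st,ce=cv2.connectedComponentsWithStats(m)
    for i in range(1,k):
        if st[i,4]>60:
            r=cv2.minAreaRect(np.argwhere(l==i)[:,::-1].astype(np.float32));b=cv2.boxPoints(r)
            print(n,st[i],ce[i].round(1),onz(c,[ce[i]],z).round(4)[0],onz(c,b,z)[:,:2].round(3).tolist())
blob((5,200,100),(15,255,255),.015,'orange')
blob((160,60,100),(180,255,255),.018,'pink')
blob((105,150,80),(120,255,255),.018,'blue')
blob((50,150,60),(75,255,255),.024,'green')
print('cruc',onz(c,[(436,169)],.03))
print('mortar',onz(c,[(136,86)],.05))
save('w2w.png',im,(120,150,220,240),8)
E
```

```text
front corners [[0.5709 0.1938 0.024 ]
 [0.5648 0.0172 0.024 ]]
screws [[0.5847 0.1832 0.028 ]
 [0.5789 0.0276 0.028 ]]
back [[0.7171 0.1894 0.028 ]
 [0.7104 0.0168 0.028 ]]
orange [147 168  32  45 668] [163.9 189.1] [0.4944 0.4089 0.015 ] [[0.462, 0.443], [0.533, 0.408], [0.52, 0.377], [0.449, 0.411]]
pink [ 259  185   50   49 1899] [283.3 208.8] [0.4581 0.1989 0.018 ] [[0.458, 0.26], [0.521, 0.199], [0.458, 0.138], [0.391, 0.199]]
blue [ 203  139   52   52 2121] [228.4 164.7] [0.5379 0.2929 0.018 ] [[0.581, 0.333], [0.581, 0.248], [0.493, 0.25], [0.493, 0.34]]
green [151 193  17  10  81] [159.2 197.4] [0.4819 0.4152 0.024 ] [[0.483, 0.43], [0.491, 0.426], [0.481, 0.4], [0.473, 0.403]]
cruc [[ 0.53124422 -0.05599556  0.03      ]]
mortar [[0.66143104 0.41814651 0.05      ]]
```

View pics/w2w.png

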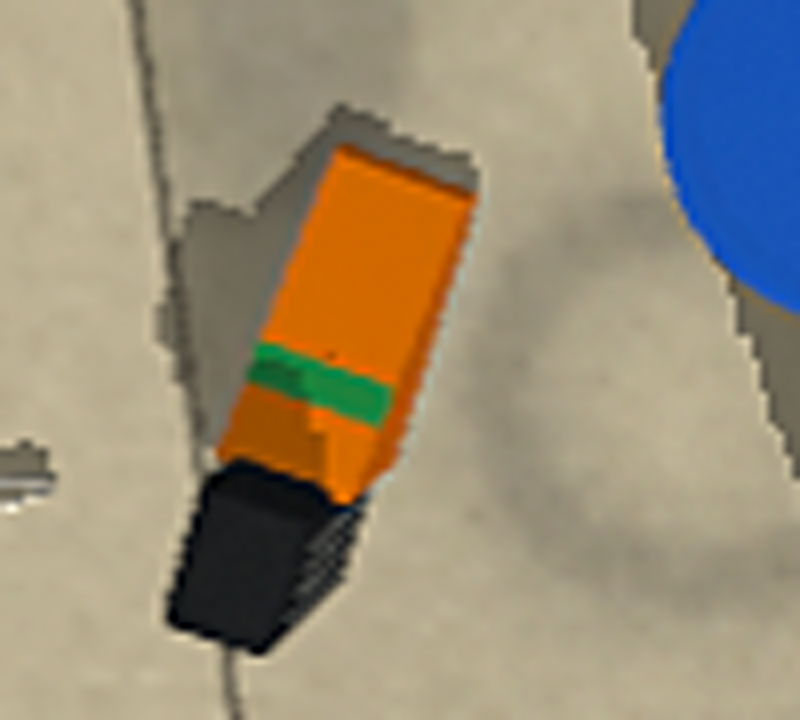

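```bash
python3 - <<'E'
from h import *
import pickle
c,im=pickle.load(open('w2.pkl','rb'))
Z=lambda l:[np.array(p)/8.+[120,150] for p in l]
tip=onz(c,Z([(340,148),(474,192)]),.008);print('tip',tip.round(4),np.linalg.norm(tip[0]-tip[1]))
g=onz(c,Z([(262,342),(395,385)]),.022);print('green fr',g.round(4),np.linalg.norm(g[0]-g[1]))
for z in (.048,): 
  b=onz(c,Z([(168,625),(265,653),(207,480)]),z);print('handle top',b.round(4))
tm=tip.mean(0);gm=g.mean(0);ax=(tm-gm)[:2];print(np.arctan2(ax[1],ax[0]),np.linalg.norm(ax))
d=tip[0]-tip[1];print('yaw tip',np.arctan2(-d[0],d[1]));d=g[0]-g[1];print('yaw g',np.arctan2(-d[0],d[1]))
a=ax/np.linalg.norm(ax);print('handle centre',tm[:2]-84e-3*a, gm[:2]-.042*a)
E
```

```text
tip [[0.5297 0.4096 0.008 ]
 [0.5199 0.3816 0.008 ]] 0.029753777225634367
green fr [[0.4897 0.4262 0.022 ]
 [0.4799 0.3985 0.022 ]] 0.029369898934677723
handle top [[0.4342 0.443  0.048 ]
 [0.4276 0.4232 0.048 ]
 [0.4669 0.4305 0.048 ]]
-0.39664970320200044 0.04330643315050133
yaw tip -0.3363826893126189
yaw g -0.34170198156532355
handle centre [0.44729107 0.42805184] [0.44608607 0.42855655]
```

Request:
servo_tool(
  steps=[
    {"offset":[-0.1,0.2,0],"turn":-0.01,"hand":0},
    {"offset":[-0.2,0.4,-0.1],"turn":-0.02,"hand":0},
    {"offset":[-0.3,0.6,-0.3],"turn":-0.03,"hand":0},
    {"offset":[-0.4,0.8,-0.5],"turn":-0.04,"hand":0},
    {"offset":[-0.5,1,-0.7],"turn":-0.05,"hand":0},
    {"offset":[-0.55,1,-0.9],"turn":-0.055,"hand":0},
    {"offset":[-0.55,1,-1],"turn":-0.055,"hand":0},
    {"offset":[-0.55,1,-1],"turn":-0.055,"hand":0},
    {"offset":[-0.55,1,-1],"turn":-0.055,"hand":0},
  ],
)

```text
clock: 4.05
eef_pos: [0.4538, 0.3972, 0.1993]
ee_rot: [[0.948, -0.318, -0.013], [-0.318, -0.948, 0.017], [-0.017, -0.012, -1.0]]
ft_force: [1.1, 1.2, 0.1]
opening: 0.497
```

```bash
python3 - <<'E'
from h import *
import pickle
s=state();print(s['clock'],s['eef_pos'],s['ee_rot'].round(4),abs(s['qvel']).max(),s['opening'])
c=get_calibration('wrist');im=snapshot('wrist');pickle.dump((c,im),open('w3.pkl','wb'));save('w3.png',im)
c2,_=pickle.load(open('w2.pkl','rb'));print('loop end',onz(c2,[(127,208),(60,218)],.003))
save('w3z.png',im,(180,20,380,170),4)
E
```

```text
4.05 [0.45379072 0.39717418 0.19929352] [[ 0.948  -0.318  -0.0128]
 [-0.3178 -0.948   0.0168]
 [-0.0174 -0.0118 -0.9998]] 0.062062142275259725 0.49698606682700996
loop end [[0.4558046  0.48436077 0.003     ]
 [0.43702007 0.60852805 0.003     ]]
```

View pics/w3.png

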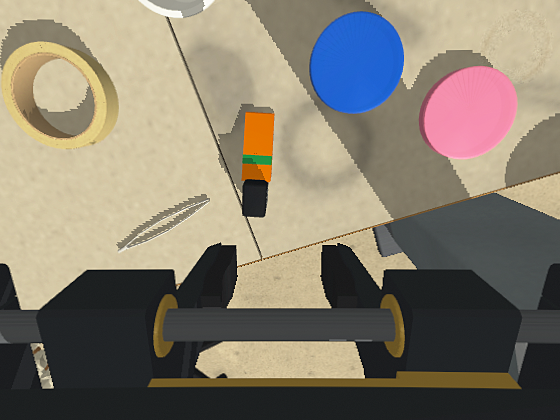

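```bash
python3 - <<'E'
from h import *
import pickle
c,im=pickle.load(open('w3.pkl','rb'));save('w3w.png',im,(215,90,305,225),4.4)
E
```

```text
(no output)
```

View pics/w3w.png

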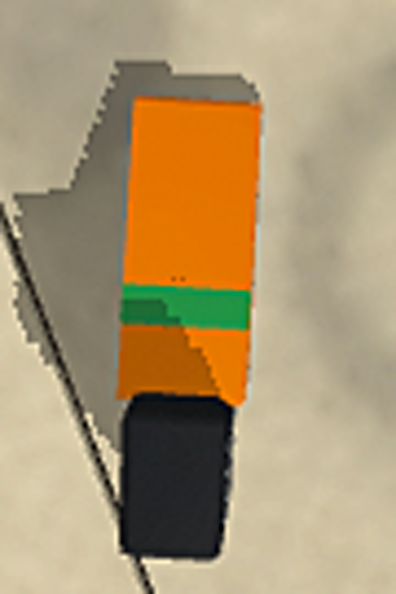

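```bash
python3 - <<'E'
from h import *
import pickle
c,im=pickle.load(open('w3.pkl','rb'))
Z=lambda l:[np.array(p)/4.4+[215,90] for p in l]
yaw=lambda a:np.arctan2(a[1],a[0])
tip=onz(c,Z([(134,98),(262,103)]),.008);g=onz(c,Z([(122,284),(250,292)]),.022);b=onz(c,Z([(121,552),(218,558)]),.048)
for n,p in [('tip',tip),('g',g),('back',b)]:
    d=p[0]-p[1];print(n,p.mean(0).round(4),'w',np.linalg.norm(d).round(4),'yaw',np.arctan2(-d[0],d[1]).round(3))
a=tip.mean(0)-b.mean(0);print('axis',yaw(a),np.linalg.norm(a[:2]),'expected .102')
a/=np.linalg.norm(a[:2]);print('centre',tip.mean(0)-.084*a,b.mean(0)+.018*a)
print(state()['eef_pos'])
E
```

```text
tip [0.5241 0.3971 0.008 ] w 0.0303 yaw -0.361
g [0.4851 0.4131 0.022 ] w 0.0304 yaw -0.385
back [0.4314 0.4345 0.048 ] w 0.0225 yaw -0.387
axis -0.3826423695269115 0.10000491228412388 expected .102
centre [0.44622245 0.42849382 0.04159835] [0.44807325 0.42774891 0.04080035]
[0.45503969 0.39800258 0.20102343]
```

Request:
servo_tool(
  steps=[
    {"offset":[0,0.1,0],"turn":-0.005,"hand":0},
    {"offset":[0,0.1,-0.2],"turn":-0.005,"hand":0},
    {"offset":[0,0.1,-0.4],"turn":-0.005,"hand":0},
    {"offset":[0,0.1,-0.6],"turn":-0.005,"hand":0},
    {"offset":[0,0.1,-0.6],"turn":-0.005,"hand":0},
    {"offset":[0,0.1,-0.6],"turn":-0.005,"hand":0},
    {"offset":[0,0.1,-0.6],"turn":-0.005,"hand":0},
  ],
)

```text
clock: 4.8
eef_pos: [0.4617, 0.4132, 0.0814]
ee_rot: [[0.942, -0.334, -0.019], [-0.333, -0.942, 0.036], [-0.03, -0.028, -0.999]]
ft_force: [0.7, 0.4, 0.8]
opening: 0.5
```

```bash
python3 - <<'E'
from h import *
s=state();print(s['q'].round(3),s['qvel'].round(3),s['tau'].round(2),s['eef_pos'],s['ft_force'])
E
```

```text
[0.668 0.295 1.874 0.048 0.965 2.552] [ 0.    -0.013 -0.    -0.002 -0.005 -0.   ] [-1.000e-02 -4.559e+01 -2.976e+01  1.200e-01  0.000e+00 -0.000e+00] [0.46172428 0.41316606 0.08144343] [0.72297305 0.43025608 0.79266343]
```

Request:
servo_tool(
  steps=[
    {"offset":[0,0,0.2],"turn":0.023,"hand":0},
    {"offset":[0,0,0.4],"turn":0.046,"hand":0},
    {"offset":[0,0,0.5],"turn":0.069,"hand":0},
    {"offset":[0,0,0.5],"turn":0.092,"hand":0},
    {"offset":[0,0,0.5],"turn":0.115,"hand":0},
    {"offset":[0,0,0.5],"turn":0.138,"hand":0},
    {"offset":[0,0,0.5],"turn":0.161,"hand":0},
    {"offset":[0,0,0.5],"turn":0.184,"hand":0},
    {"offset":[0,0,0.5],"turn":0.207,"hand":0},
    {"offset":[0,0,0.5],"turn":0.23,"hand":0},
    {"offset":[0,0,0.5],"turn":0.25,"hand":0},
    {"offset":[0,0,0.5],"turn":0.25,"hand":0},
  ],
)

```text
clock: 6.0
eef_pos: [0.4605, 0.4127, 0.1814]
ee_rot: [[0.332, 0.943, -0.028], [0.943, -0.333, -0.019], [-0.028, -0.02, -0.999]]
ft_force: [0.4, -0.4, 0.8]
opening: 0.505
```

Request:
servo_tool(
  steps=[
    {"offset":[0,0,0],"turn":0.023,"hand":0},
    {"offset":[0,0,0],"turn":0.046,"hand":0},
    {"offset":[0,0,0],"turn":0.069,"hand":0},
    {"offset":[0,0,0],"turn":0.092,"hand":0},
    {"offset":[0,0,0],"turn":0.115,"hand":0},
    {"offset":[0,0,0],"turn":0.138,"hand":0},
    {"offset":[0,0,0],"turn":0.161,"hand":0},
    {"offset":[0,0,0],"turn":0.184,"hand":0},
    {"offset":[0,0,0],"turn":0.207,"hand":0},
    {"offset":[0,0,0],"turn":0.23,"hand":0},
    {"offset":[0,0,0],"turn":0.25,"hand":0},
    {"offset":[0,0,0],"turn":0.25,"hand":0},
  ],
)

```text
clock: 7.2
eef_pos: [0.4599, 0.412, 0.1801]
ee_rot: [[-0.942, 0.336, 0.026], [0.335, 0.942, -0.03], [-0.034, -0.019, -0.999]]
ft_force: [-0.3, 0.2, 0.3]
opening: 0.498
```

```bash
python3 - <<'E'
from h import *
s=state();print(s['clock'],s['q'].round(3),s['qvel'].round(3),s['eef_pos'],s['ee_rot'].round(4));R=s['ee_rot'];print(np.arctan2(R[1,0],R[0,0]))
E
```

```text
7.2 [ 0.712  0.2    1.794 -0.043  1.148 -0.499] [ 0.     0.006  0.001 -0.     0.002  0.099] [0.45991741 0.41202372 0.18008845] [[-0.9415  0.336   0.0257]
 [ 0.3352  0.9417 -0.0296]
 [-0.0342 -0.0193 -0.9992]]
2.7995261955503774
```

Request:
servo_tool(
  steps=[
    {"offset":[-0.065,0.08,0],"turn":-0.006,"hand":0},
    {"offset":[-0.065,0.08,-0.2],"turn":-0.006,"hand":0},
    {"offset":[-0.065,0.08,-0.4],"turn":-0.006,"hand":0},
    {"offset":[-0.065,0.08,-0.55],"turn":-0.006,"hand":0},
    {"offset":[-0.065,0.08,-0.55],"turn":-0.006,"hand":0},
    {"offset":[-0.065,0.08,-0.55],"turn":-0.006,"hand":0},
  ],
)

```text
clock: 7.8
eef_pos: [0.4465, 0.4277, 0.0686]
ee_rot: [[-0.928, 0.371, 0.022], [0.371, 0.928, -0.033], [-0.033, -0.022, -0.999]]
ft_force: [0.3, 1.1, -0.1]
opening: 0.501
```

```bash
python3 - <<'E'
from h import *
s=state();print(s['clock'],s['q'].round(3),abs(s['qvel']).max(),s['eef_pos'],s['ee_rot'].round(4));R=s['ee_rot'];print(np.arctan2(R[1,0],R[0,0]))
im=snapshot('side');save('s4.png',im,(150,100,310,220),5)
save('w4.png',snapshot('wrist'))
E
```

```text
7.8 [ 0.745  0.317  1.872 -0.048  0.958 -0.418] 0.035923005168444634 [0.44646704 0.42768733 0.06863172] [[-0.9282  0.3714  0.0221]
 [ 0.3706  0.9282 -0.0326]
 [-0.0326 -0.0221 -0.9992]]
2.7617188546849674
```

View pics/w4.png

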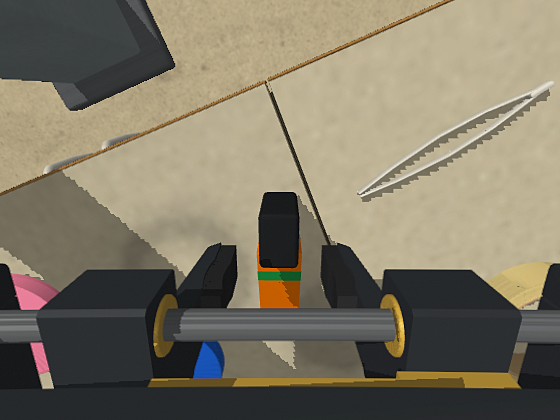

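View pics/s4.png

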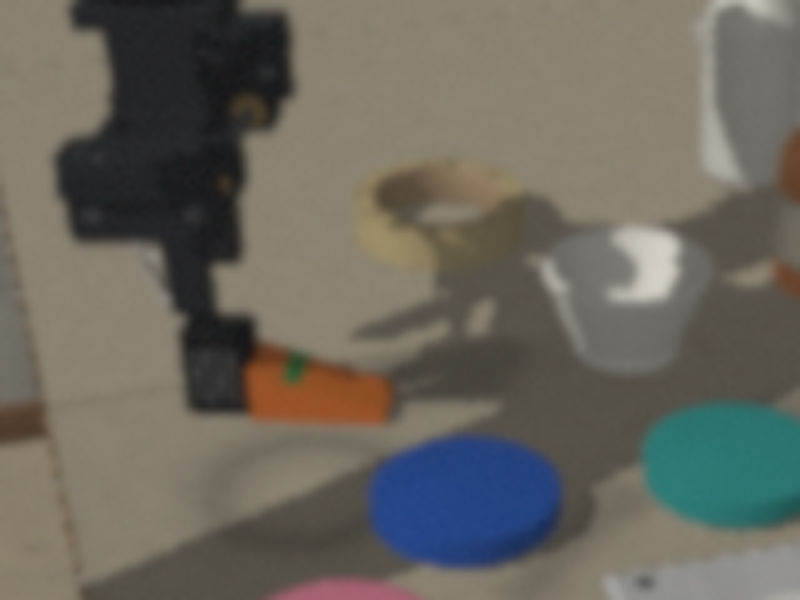

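Request:
servo_tool(
  steps=[
    {"offset":[0,0,-0.15],"turn":0,"hand":0},
    {"offset":[0,0,-0.29],"turn":0,"hand":0},
    {"offset":[0,0,-0.29],"turn":0,"hand":0},
    {"offset":[0,0,-0.29],"turn":0,"hand":1},
    {"offset":[0,0,-0.29],"turn":0,"hand":1},
    {"offset":[0,0,-0.29],"turn":0,"hand":1},
    {"offset":[0,0,-0.29],"turn":0,"hand":1},
    {"offset":[0,0,-0.29],"turn":0,"hand":1},
  ],
)

```text
clock: 8.7
eef_pos: [0.4476, 0.4287, 0.0124]
ee_rot: [[-0.929, 0.369, 0.025], [0.368, 0.929, -0.03], [-0.034, -0.019, -0.999]]
ft_force: [-0.0, -1.3, 6.3]
opening: 0.269
```

Request:
servo_tool(
  steps=[
    {"offset":[0,0,0.15],"turn":0,"hand":1},
    {"offset":[0,0,0.35],"turn":0,"hand":1},
    {"offset":[0,-0.1,0.5],"turn":0.01,"hand":1},
    {"offset":[0,-0.25,0.5],"turn":0.02,"hand":1},
    {"offset":[0,-0.4,0.5],"turn":0.03,"hand":1},
    {"offset":[0,-0.55,0.5],"turn":0.04,"hand":1},
    {"offset":[0.02,-0.7,0.5],"turn":0.05,"hand":1},
    {"offset":[0.037,-0.85,0.5],"turn":0.055,"hand":1},
    {"offset":[0.037,-1,0.5],"turn":0.055,"hand":1},
  ],
)

```text
clock: 9.6
eef_pos: [0.4538, 0.2263, 0.1105]
ee_rot: [[-0.999, 0.031, 0.033], [0.031, 0.999, -0.023], [-0.034, -0.022, -0.999]]
ft_force: [0.2, -0.5, -1.9]
opening: 0.273
```

Request:
servo_tool(
  steps=[
    {"offset":[0,-0.2,0],"turn":0,"hand":1},
    {"offset":[0,-0.4,0],"turn":0,"hand":1},
    {"offset":[0,-0.55,0],"turn":0,"hand":1},
    {"offset":[0,-0.6,0],"turn":0,"hand":1},
    {"offset":[0,-0.6,0],"turn":0,"hand":1},
    {"offset":[0,-0.6,0],"turn":0,"hand":1},
  ],
)

```text
clock: 10.2
eef_pos: [0.4538, 0.108, 0.1102]
ee_rot: [[-0.999, 0.033, 0.033], [0.032, 0.999, -0.023], [-0.033, -0.022, -0.999]]
ft_force: [0.8, 0.1, -1.8]
opening: 0.269
```

```bash
python3 - <<'E'
from h import *
s=state();print(s['clock'],s['q'].round(3),abs(s['qvel']).max(),s['eef_pos'],s['ee_rot'].round(4));R=s['ee_rot'];print(np.arctan2(R[1,0],R[0,0])-np.pi,s['opening'],s['ft_force'])
im=snapshot('side');save('s5.png',im,(150,130,350,280),4)
save('w5.png',snapshot('wrist'))
E
```

```text
10.2 [ 0.201 -0.028  2.183 -0.035  0.96  -1.317] 0.018314702936425842 [0.45383248 0.10802581 0.11015704] [[-0.9989  0.0327  0.0325]
 [ 0.032   0.9992 -0.0227]
 [-0.0333 -0.0216 -0.9992]]
-0.03203499019545042 0.26931306822522516 [ 0.84702211  0.11598795 -1.76014347]
```

View pics/w5.png

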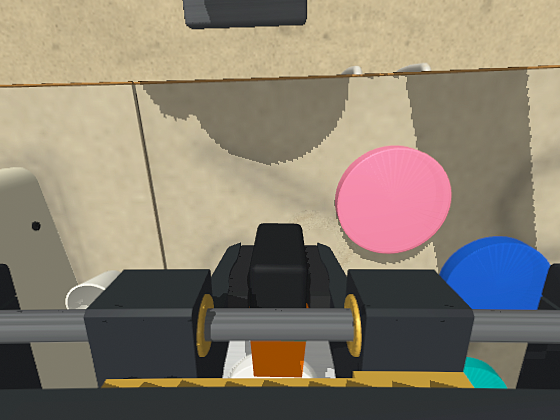

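View pics/s5.png

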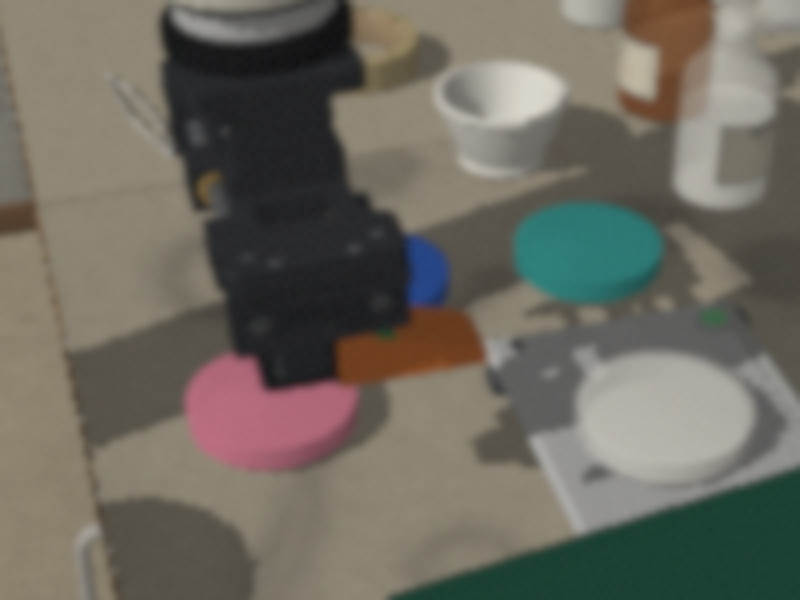

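Request:
servo_tool(
  steps=[
    {"offset":[0,0.007,-0.2],"turn":0,"hand":1},
    {"offset":[0,0.007,-0.35],"turn":0,"hand":1},
    {"offset":[0,0.007,-0.43],"turn":0,"hand":1},
    {"offset":[0,0.007,-0.46],"turn":0,"hand":1},
    {"offset":[0,0.007,-0.48],"turn":0,"hand":1},
    {"offset":[0,0.007,-0.49],"turn":0,"hand":1},
    {"offset":[0,0.007,-0.49],"turn":0,"hand":1},
    {"offset":[0,0.007,-0.49],"turn":0,"hand":1},
  ],
)

```text
clock: 11.1
eef_pos: [0.4546, 0.1091, 0.0128]
ee_rot: [[-0.999, 0.032, 0.034], [0.031, 0.999, -0.023], [-0.035, -0.022, -0.999]]
ft_force: [-0.6, -0.1, -1.9]
opening: 0.266
```

```bash
python3 - <<'E'
from h import *
s=state();print(s['clock'],abs(s['qvel']).max(),s['eef_pos'],s['ft_force'],s['torque'])
im=snapshot('side');save('s6.png',im,(170,160,370,290),4)
im=snapshot('scene');save('c6.png',im,(150,150,350,280),4)
E
```

```text
11.1 0.003258118383563526 [0.45455129 0.10909551 0.01276833] [-0.63596126 -0.06183877 -1.93998281] [ 0.09827822 -0.10797833 -0.01084163]
```

View pics/s6.png

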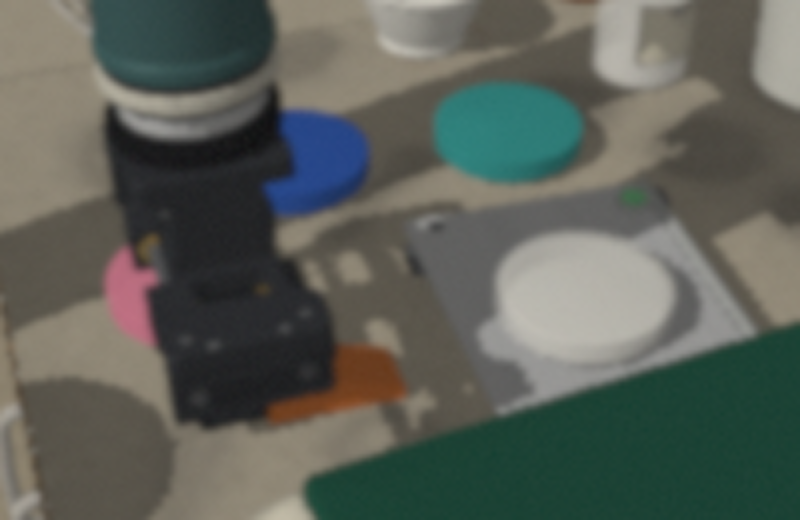

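View pics/c6.png

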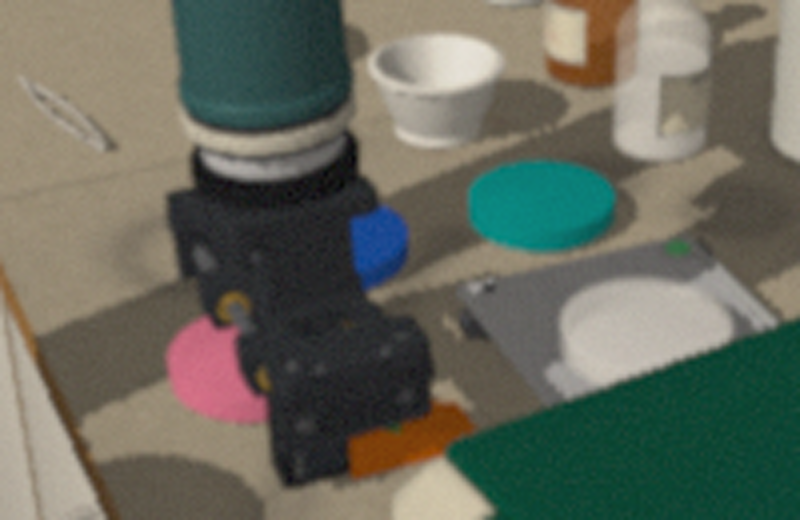

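Request:
servo_tool(
  steps=[
    {"offset":[0,0,-0.005],"turn":0,"hand":1},
    {"offset":[0,0,-0.01],"turn":0,"hand":1},
    {"offset":[0,0,-0.01],"turn":0,"hand":1},
  ],
)

```text
clock: 11.5
eef_pos: [0.4542, 0.1089, 0.0123]
ee_rot: [[-0.999, 0.033, 0.032], [0.032, 0.999, -0.023], [-0.033, -0.022, -0.999]]
ft_force: [-7.7, -1.1, 20.2]
opening: 0.269
```

Request:
servo_tool(
  steps=[
    {"offset":[0,0,0.005],"turn":0,"hand":1},
    {"offset":[0,0,0.005],"turn":0,"hand":1},
  ],
)

```text
clock: 11.7
eef_pos: [0.4542, 0.1089, 0.0123]
ee_rot: [[-0.999, 0.032, 0.033], [0.032, 0.999, -0.023], [-0.034, -0.022, -0.999]]
ft_force: [-3.9, -0.7, 9.7]
opening: 0.27
```

```bash
python3 - <<'E'
from h import *
c=get_calibration('side')
Z=lambda l:[np.array(p)/4.+[170,160] for p in l]
print('tip top far/near',onz(c,Z([(391,349),(405,388)]),.008))
print('tip bottom near',onz(c,Z([(405,400)]),.0))
print('plate front corners',onz(c,Z([(407,232),(495,412)]),.026))
E
```

```text
tip top far/near [[0.5425094  0.11864648 0.008     ]
 [0.53993047 0.08939619 0.008     ]]
tip bottom near [[0.54003252 0.08939692 0.        ]]
plate front corners [[0.573768   0.18561715 0.026     ]
 [0.56782247 0.04262254 0.026     ]]
```

Request:
servo_tool(
  steps=[
    {"offset":[0.03,-0.001,0.002],"turn":0,"hand":1},
    {"offset":[0.07,-0.002,0.002],"turn":0,"hand":1},
    {"offset":[0.11,-0.004,0.002],"turn":0,"hand":1},
    {"offset":[0.15,-0.005,0.002],"turn":0,"hand":1},
    {"offset":[0.19,-0.007,0.002],"turn":0,"hand":1},
    {"offset":[0.23,-0.008,0.002],"turn":0,"hand":1},
    {"offset":[0.25,-0.009,0.002],"turn":0,"hand":1},
    {"offset":[0.25,-0.009,0.002],"turn":0,"hand":1},
    {"offset":[0.25,-0.009,0.002],"turn":0,"hand":1},
  ],
)

```text
clock: 12.6
eef_pos: [0.5046, 0.1071, 0.0124]
ee_rot: [[-0.999, 0.032, 0.034], [0.032, 0.999, -0.023], [-0.034, -0.022, -0.999]]
ft_force: [-0.9, -0.9, 5.1]
opening: 0.27
```

```bash
python3 - <<'E'
from h import *
s=state();print(s['clock'],abs(s['qvel']).max(),s['eef_pos'],s['ft_force'],s['torque'])
im=snapshot('side');save('s7.png',im,(170,160,370,290),4)
save('w7.png',snapshot('wrist'))
E
```

```text
12.6 0.0026714309115181854 [0.50459756 0.10714451 0.01237433] [-0.87099974 -0.85410032  5.14557837] [0.12582268 0.08041991 0.01956243]
```

View pics/s7.png

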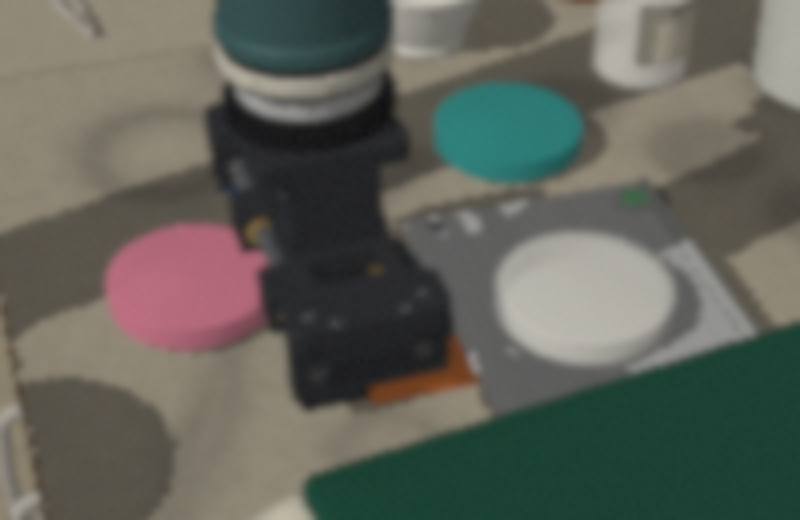

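View pics/w7.png

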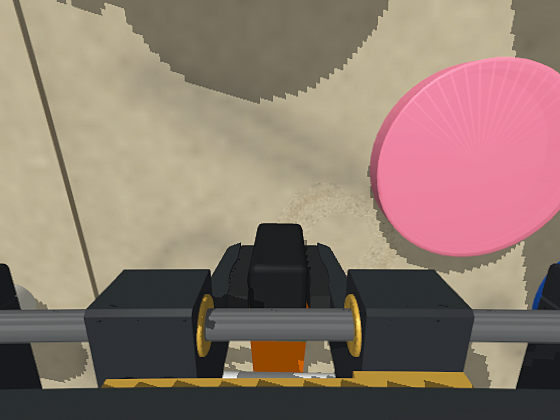

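Request:
servo_tool(
  steps=[
    {"offset":[0.02,-0.001,0],"turn":0,"hand":1},
    {"offset":[0.04,-0.001,0],"turn":0,"hand":1},
    {"offset":[0.055,-0.002,0],"turn":0,"hand":1},
    {"offset":[0.07,-0.002,0],"turn":0,"hand":1},
    {"offset":[0.08,-0.003,0],"turn":0,"hand":1},
    {"offset":[0.08,-0.003,0],"turn":0,"hand":1},
  ],
)

```text
clock: 13.3
eef_pos: [0.5197, 0.1065, 0.0123]
ee_rot: [[-0.999, 0.033, 0.032], [0.032, 0.999, -0.023], [-0.032, -0.022, -0.999]]
ft_force: [-4.2, 0.9, 8.7]
opening: 0.265
```

Request:
servo_tool(
  steps=[
    {"offset":[0.005,0,0],"turn":0,"hand":1},
    {"offset":[0.01,0,0],"turn":0,"hand":1},
    {"offset":[0.015,-0.001,0],"turn":0,"hand":1},
    {"offset":[0.02,-0.001,0],"turn":0,"hand":1},
    {"offset":[0.02,-0.001,0],"turn":0,"hand":1},
  ],
)

```text
clock: 13.8
eef_pos: [0.5233, 0.1063, 0.0124]
ee_rot: [[-0.999, 0.032, 0.031], [0.032, 0.999, -0.023], [-0.032, -0.022, -0.999]]
ft_force: [-5.0, 0.7, 9.8]
opening: 0.273
```

Request:
servo_tool(
  steps=[
    {"offset":[0.005,0,0],"turn":0,"hand":1},
    {"offset":[0.01,0,0],"turn":0,"hand":1},
    {"offset":[0.015,-0.001,0],"turn":0,"hand":1},
    {"offset":[0.02,-0.001,0],"turn":0,"hand":1},
    {"offset":[0.02,-0.001,0],"turn":0,"hand":1},
  ],
)

```text
clock: 14.3
eef_pos: [0.5243, 0.1061, 0.0123]
ee_rot: [[-0.999, 0.033, 0.025], [0.032, 0.999, -0.024], [-0.026, -0.023, -0.999]]
ft_force: [-14.9, 0.1, 18.7]
opening: 0.269
```

```bash
python3 - <<'E'
from h import *
s=state();print(s['clock'],abs(s['qvel']).max(),s['eef_pos'],s['ft_force'],s['torque'])
im=snapshot('side');save('s8.png',im,(170,160,370,290),4)
E
```

```text
14.3 0.0014583464368230254 [0.52430788 0.10610207 0.01226303] [-14.91272086   0.1463385   18.7338495 ] [ 0.39256851  1.86768899 -0.06098137]
```

View pics/s8.png

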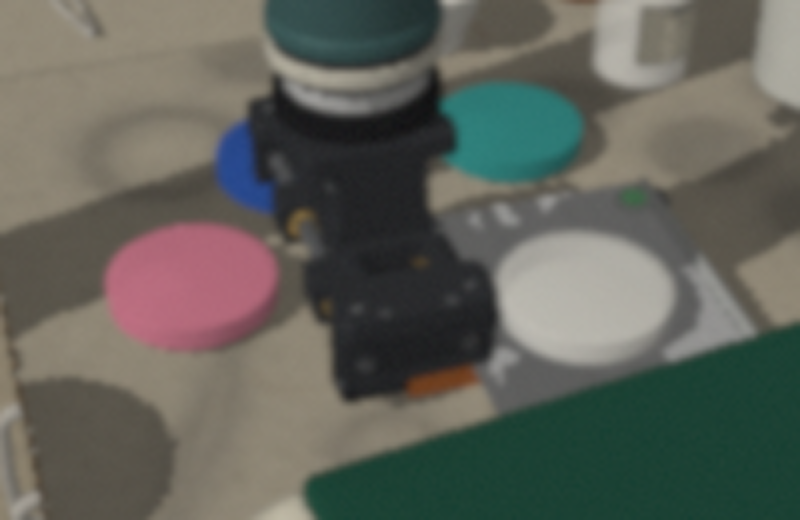

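Request:
servo_tool(
  steps=[
    {"offset":[0,0,0.003],"turn":0,"hand":1},
    {"offset":[0,0,0.006],"turn":0,"hand":1},
    {"offset":[0,0,0.006],"turn":0,"hand":1},
  ],
)

```text
clock: 14.65
eef_pos: [0.5251, 0.106, 0.0123]
ee_rot: [[-0.999, 0.033, 0.027], [0.032, 0.999, -0.024], [-0.028, -0.023, -0.999]]
ft_force: [-7.5, 0.8, 7.2]
opening: 0.267
```

Request:
servo_tool(
  steps=[
    {"offset":[0.005,0,0.001],"turn":0,"hand":1},
    {"offset":[0.01,0,0.002],"turn":0,"hand":1},
    {"offset":[0.015,-0.001,0.002],"turn":0,"hand":1},
    {"offset":[0.02,-0.001,0.002],"turn":0,"hand":1},
    {"offset":[0.02,-0.001,0.002],"turn":0,"hand":1},
  ],
)

```text
clock: 15.15
eef_pos: [0.529, 0.1056, 0.0124]
ee_rot: [[-0.999, 0.033, 0.027], [0.032, 0.999, -0.024], [-0.028, -0.023, -0.999]]
ft_force: [-5.6, 0.6, 5.3]
opening: 0.27
```

Request:
servo_tool(
  steps=[
    {"offset":[0.005,0,0],"turn":0,"hand":1},
    {"offset":[0.01,0,0],"turn":0,"hand":1},
    {"offset":[0.015,-0.001,0],"turn":0,"hand":1},
    {"offset":[0.02,-0.001,0],"turn":0,"hand":1},
    {"offset":[0.02,-0.001,0],"turn":0,"hand":1},
    {"offset":[0.02,-0.001,0],"turn":0,"hand":1},
  ],
)

```text
clock: 15.75
eef_pos: [0.5331, 0.1054, 0.0124]
ee_rot: [[-0.999, 0.032, 0.027], [0.032, 0.999, -0.024], [-0.028, -0.023, -0.999]]
ft_force: [-6.2, 0.2, 3.7]
opening: 0.271
```

```bash
python3 - <<'E'
from h import *
s=state();print(s['clock'],abs(s['qvel']).max(),s['eef_pos'],s['ft_force'],s['torque'])
im=snapshot('side');save('s9.png',im,(220,190,370,290),5)
a=im; 
import pickle
pickle.dump(im,open('s9.pkl','wb'))
im=snapshot('scene');save('c9.png',im,(150,150,350,280),4)
save('w9.png',snapshot('wrist'))
E
```

```text
15.75 0.0015417844472542124 [0.53309138 0.10541002 0.01236917] [-6.15728201  0.19536657  3.66284326] [0.22028269 0.71755037 0.01929523]
```

View pics/s9.png

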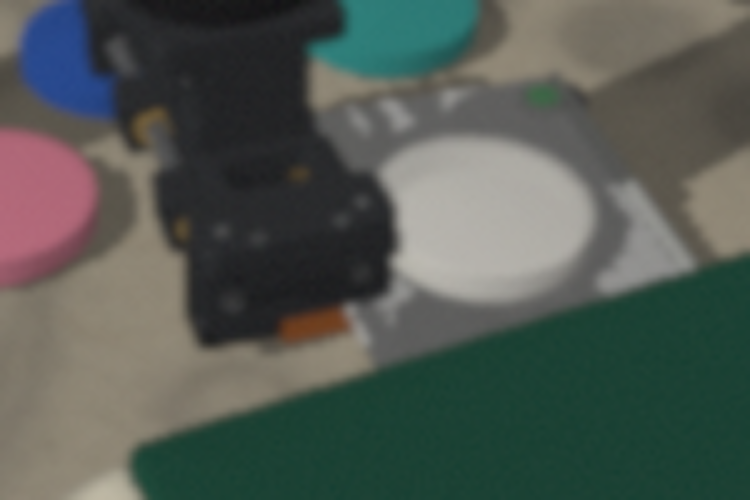

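View pics/c9.png

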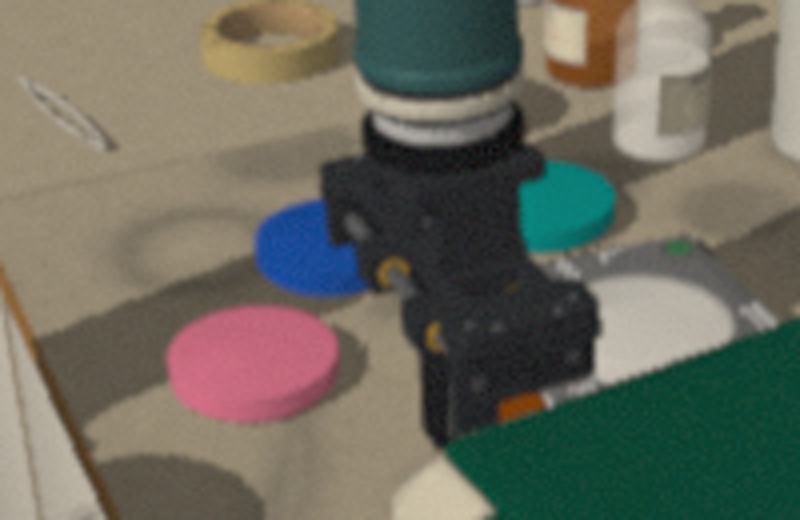

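View pics/w9.png

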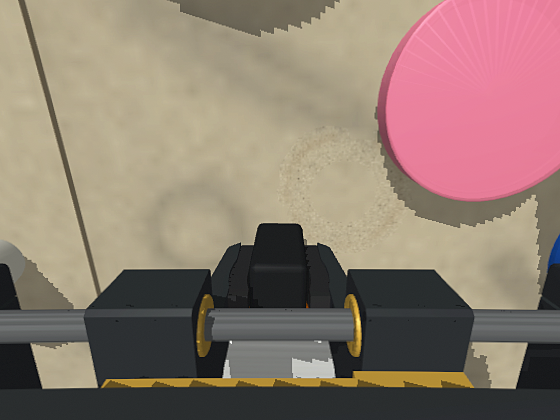

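```bash
python3 - <<'E'
from h import *
import pickle
im9=pickle.load(open('s9.pkl','rb'))
g9=cv2.cvtColor(im9,cv2.COLOR_RGB2GRAY).astype(np.float32)
b=cv2.imread('pics/s7.png');g6=cv2.cvtColor(cv2.resize(b,(200,130),interpolation=cv2.INTER_AREA),cv2.COLOR_BGR2GRAY).astype(np.float32)
g9=g9[160:290,170:370]
c=get_calibration('side')
for n,(x0,y0,x1,y1) in {'dish rt lower':(130,75,172,95),'vial':(150,42,170,55),'teal(ref)':(108,20,150,46),'front edge':(113,82,128,100),'dish':(130,55,172,92)}.items():
    A=g6[y0:y1,x0:x1];W=np.eye(2,3,dtype=np.float32);W[:,2]=(x0,y0)
    try:
        cc,W=cv2.findTransformECC(A,g9,W,cv2.MOTION_TRANSLATION,(3,200,1e-5),None,3);print(n,(W[:,2]-[x0,y0]).round(2),round(cc,3))
    except Exception as e: print(n,'fail')
for X,dz in [((.572,.05,.026),.003),((.64,.1,.046),.0015),((.572,.05,.026),.005)]:
    X=np.array(X);print(proj(c,X)[0]-[170,160],(proj(c,X+[0,0,dz])-proj(c,X))[0])
print(proj(c,[[.575,.04,.026]]))
E
```

```text
dish rt lower [ 0.83 -0.63] 0.978
vial [-2.17  0.14] 0.942
teal(ref) fail
front edge [2.51 1.88] 0.557
dish [ 0.62 -0.7 ] 0.962
[124.37930323  99.90184027] [ 0.07351634 -1.17994433]
[147.37501636  68.55630034] [ 0.05969521 -0.58976952]
[124.37930323  99.90184027] [ 0.12271459 -1.96966291]
[[297.865633   263.08639561]]
```

Request:
servo_tool(
  steps=[
    {"offset":[0,0,0],"turn":0,"hand":1},
    {"offset":[0,0,0],"turn":0,"hand":1},
    {"offset":[0,0,0],"turn":0,"hand":1},
    {"offset":[0,0,0],"turn":0,"hand":1},
    {"offset":[0,0,0],"turn":0,"hand":1},
  ],
)

```text
clock: 16.4
eef_pos: [0.5331, 0.1054, 0.0124]
ee_rot: [[-0.999, 0.033, 0.027], [0.032, 0.999, -0.024], [-0.028, -0.023, -0.999]]
ft_force: [-6.1, -0.3, 4.1]
opening: 0.27
```

```bash
python3 - <<'E'
from h import *
s=state();print(s['clock'],s['eef_pos'],s['ft_force'],abs(s['qvel']).max(),s['opening']);close_job()
E
```

```text
16.4 [0.53308725 0.10539482 0.0123745 ] [-6.07915604 -0.28486088  4.10105981] 0.0005671831449829824 0.26977439813160164
the job is handed in; nothing more can be done
```

I gripped the wedge by its handle and set it flat in front of the levelling plate. I pushed it in under the middle of the front edge until the plate lifted about 3 mm, then handed the job in at 16.4 s with the gripper still holding. No verdict was reported, so success rests on the checks below.

**Lift:** Two estimates agree.
- **Wedge travel:** the wedge met the plate where predicted, at TCP x of about 0.524 m, and was pushed about 9 mm further, which gives about 3 mm.
- **Side camera:** the dish appeared to rise about 0.65 pixels, which gives about 3.3 mm at the front edge.

**Hold:** The arm stood still over the last half second. The gripper was at 24 mm, the width of the handle, and the tool force was about −6 N along x and +4 N along z.

**Checks that failed or disagreed:**
- **Image matching:** the front-edge and level-vial patches disagreed and the reference patch failed. Shadows changed there, so I relied on the dish patch.
- **Dish position:** the dish patch also shifted 0.6–0.8 pixels sideways, roughly 1 mm. This may be shading or a small slide.
- **Tool tilt:** the last joint reached its limit during the first approach, so I turned the tool half a turn. It kept a tilt of about 2°, of which about 0.02 rad is across the wedge; the limit for the wedge is 0.08 rad.
- **Push force:** during set-down and the push the downward force briefly reached about 20 N. I eased it off before the final lift.
- **Robot touching the table:** I judged that the robot was clear of it from geometry and pictures only, not from a direct measurement.

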